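# Hook the hold-down strap under the hammer-head stud and latch it

## Robot

A 6-joint arm with a two-finger parallel gripper is mounted at the origin on a cart in front of the work surface, level with it; the furniture and walls round the work are solid. World frame = base frame: x ahead of the robot, y to its left, z up, the work surface at z = 0. Lengths are in mm, angles in rad, forces in N, time in s.
With the tool pointing down it reaches from about 375 to 900 mm from the base axis. Payload 3.1 kg.
Tool frame: the origin (TCP) lies between the finger pads; the fingertips stand 14 mm ahead of it and the grasp point (between the pads) lies 5 mm behind it (arm.tip_extent is the distance from the TCP to the fingertips, in mm); z points along the fingers, y is the line along which they close (so a half turn about z gives the same grasp; the last joint's range is limited). The gripper opens to 85 mm and grips with 20 to 120 N. Pads are 22 mm wide; open, the fingers measure 114 mm over their backs; the gripper's body (76 mm by 85 mm) begins 54 mm behind the grasp point. The pads swing forward as they close: fully open they stand 13 mm farther back than shut.
Start: joints at [1.113, 0.527, 1.433, -0, 1.181, -0.178], TCP at [171.961, 600.855, 245.31] pointing down, gripper open.
Joint ranges: [-3.08, 3.08], [-0.75, 2.2], [0.22, 2.44], [-1.43, 4.57], [0, 2.65], [-2.85, 2.85]. Speed limits (rad/s): [2.79, 2.79, 3.14, 3.14, 3.14, 3.14].

## Interface

Orientations are given as a rotation vector (axis times angle).
In Python, from station import arm gives the robot as it stands.
- The arm moves only by the tool step_arm, never from a script. Its argument "deltas" is a list of rows, each a list of 6 numbers: the shift along the tool's x, y, z in m, then the turn, a rotation vector about the tool's x, y, z in degrees. In form: [[dx, dy, dz, rx, ry, rz], ...]. A call has 1 to 10 rows; each row is the pose to reach, as a shift and turn from the pose commanded when the call began, along the tool's axes at that moment; what a row does not reach only later rows make up. A row lasts 1/10 s, in which the tool goes at most 50 mm and 8.59 degrees, less where a joint would pass 70% of its speed; a pose out of reach is approached as far as the arm can. A call with a gripper value outside its range is refused whole. "jaw" is the closure, from 0 (fully open) to 1 (shut), set as the call begins (left out, the last holds). The fingers move at their own pace and stop on an object; "force" is the grip in N (left out, the last holds). Time passes only in rows, so rows that repeat a pose let the fingers close. It gives the time, the measured TCP pose, the force, the opening and the grip force at its end, in the units of the state.
- arm.get_state(): the state, without advancing time (a new reading comes with each control period).
- arm.grab_frame(name): name is "side" or "top"; returns the picture (400x640x3 uint8, red, green, blue); there is no depth.
- arm.calibration(name): a dict with "vertical_fov" (degrees; the focal length in pixels is half the picture's height over the tangent of half this angle, whatever the lens; pixels are square), "cx", "cy" (the principal point, pixels), "R" (3x3) and "t" (3): a world point X has camera coordinates R X + t. Camera axes: x right, y down, z forward; pixel columns grow to the right and rows downward; lengths in mm; the calibration is good to about 2 mm. A picture is of the moment at which its call begins. calibration takes no time and is no camera call.
- arm.close_job(): hands the job in; it is judged then, once.
The state is a dict: "time": time; "qpos": joint angles; "dq": joint speeds; "effort": joint torques, N m; "ee_pos": TCP position; "eef_rot": TCP orientation; "force": force on the tool from outside, world axes, zero at the start; "wrist_torque": the same for the moment, N m; "grip_width": finger opening in mm; "grasp_force": force on a finger pad.
Only numpy, scipy, OpenCV 4.12 (cv2) and the standard library are available. Lean on these libraries where they do the work, as an engineer would, in place of code of your own. Each camera call takes 0.05 s, during which the arm holds its last target. There are 200 camera calls.

## Task

Fit the steel hold-down strap over the connecting rod in the jig: take it by its black grip, tilt it so that its oblong eye goes over the wide head of the stud, draw its toe in under the head up against the neck and hold it there for a second with a steady pull of about 10 N, then bring the strap down level until its free end snaps in under the spring catch. Leave it lying flat and locked in the jig, let go of it, do not force it (60 N on the jig bends it), and do not disturb the other things on the bench.

Things in the scene. Friction and masses are not known exactly. Their poses are not given: they have to be found in the camera images.
- strap: Steel hold-down strap, loose, at first lying grip up on its two feet. Origin below the grip at the feet's underside (z 0 on the bench); x from the eye end to the plain free end, z up. Plate x -105.5 to +85, y +-17, z 6 to 11 mm. Feet: bars 8 mm long, 30 wide, z 0 to 6, at x -52 and +52. 0.15 to 0.3 kg. It bends if it bears on the jig with over 60 N.
- strap_grip (a point): Middle of the black grip block on the strap: strap x 0, y 0, z 27 mm. The block spans x +-12, y +-13, z 11 to 43 mm. Pinch it from above across either pair of faces (across x holds the tilt best).
- strap_toe (a point): Top inner edge of the strap's toe bar, at the end of its eye: strap x -93.5, y 0, z 11 mm; axes as the strap's. The oblong eye goes right through the plate, x -93.5 to -61.5, y +-9 mm; the toe bar closing it is x -105.5 to -93.5.
- jig: Connecting-rod jig, fixed; the rod in it is fixed. Origin under its grey base plate (x -118 to +125, y -60 to +75, z 0 to 10 mm). x runs from the stud to the spring catch, z up. The fitted strap's frame equals the jig's but for z +26.5 mm and some play in x: from -4.5 mm (rear foot on the lip) to +1.5 mm plus the stud's shift (toe on the neck). The rod lies below, top at z 28.
- stud_nominal (a point): Where the underside of the stud's bar head has its middle, nominally: jig x -87, y 0, z 40.5 mm; axes as the jig's. The stud stays where it was clamped in its slot, up to 4 mm either way along x, and this is NOT in the reading: see or feel it. Head 44 mm long in x (+-22), 12 wide, 6 thick; neck round, 10 mm thick, free down to z 16.
- head_tip (a point): Nominal stud-end tip of the head's underside (jig x -109, z 40.5). The 32 mm eye passes the 44 mm head only tilted 0.6 to 0.75 rad, free end up: toe bar down past this tip, strap_toe 0 to 8 mm below it, then drawn +x to the neck. Held there, the eye's other edge clears the head's other tip by 2.5 mm while levelling; with less draw it lands on the head.
- lip (a point): Top rear edge of the stop lip on the rear rest: jig x 43.5, y 0, z 31.5 mm. The strap's rear foot comes down behind it (+x side). The two rests for the feet are flat at z 26.5, x -62 to -41 and 43.5 to 68, y +-20 mm.
- catch (a joint): Spring catch, m: 0 out (at rest, and again when over the fitted strap's end), to 0.016 pushed back in jig +x. 1 N preload, 50 N/m. Its front slopes back at 60 degrees to the level for 24 mm above the nose: the strap's end pressed down with 3 to 15 N pushes it back 3 to 13 mm, then it springs out over the plate.
- catch_nose (a point): Lower front edge of the catch's nose (30 mm wide in y), moving with it; at rest at jig x 78, y 0, z 39 mm: 1.5 mm above the top of the fitted strap, overlapping its end by 2 to 12 mm. The catch's top is at z 67 mm.
- nut_2: Bystander: hex nut, 27 mm, 13 high, between the jig and the strap.
- micrometer: Bystander: outside micrometer, 52 x 102 x 16 mm, between the jig and the strap.
- screwdriver_1: Bystander: screwdriver, 178 mm long, behind.

How it is judged (in metres and radians):
On the way:
1. the strap, tilted more than 0.4 rad, has its toe under the stud's head and is drawn against the neck with 7 to 14 N (x of strap_toe in the frame of jig between -0.104 and -0.085 m and y of strap_toe in the frame of jig between -0.009 and 0.009 m and z of strap_toe in the frame of jig between 0.02 and 0.0405 m and angle between the z axis of strap and the z axis of jig, either way round above 0.4 rad and contact force between strap and jig between 7 and 14 N), for 0.5 s.
At the end, for the whole second after the job is handed in: Strap in the jig, toe under the stud head: origin within 7 mm in the jig's x, within 8 mm in y, 23.5 to 28.5 mm above the jig's origin, level with the jig to 0.035 rad and turned under 0.12 rad from it; catch out again over its end (under 2 mm); strap at rest (x of strap in the frame of jig between -0.007 and 0.007 m and y of strap in the frame of jig between -0.008 and 0.008 m and z of strap in the frame of jig between 0.0235 and 0.0285 m and angle between the z axis of strap and the z axis of jig, either way round below 0.035 rad and angle between the x axis of strap and the x axis of jig, either way round below 0.12 rad and value of joint catch below 0.002 m and linear speed of strap below 0.02 m/s); the robot touches nothing.
It fails at once if the strap bears on the jig with more than 60 N (contact force between strap and jig above 60 N).
It fails at once if the robot bears on the jig with more than 60 N (contact force between any of the arm, the fingers and jig above 60 N).
It fails at once if a bystander (nut, micrometer, screwdriver) is moved more than 30 mm (distance of any of nut_2, micrometer, screwdriver_1 from where it was at the start of the episode above 0.03 m).
It also fails if it takes over 72 s, if anything falls off the work surface, if the arm or the gripper's body presses on something with over 40 N, if the wrist force passes 120 N, or if a joint passes its speed limit or range.

## Working session

There is one attempt and no reset: what is moved stays moved. The work goes in short steps, Python scripts to look and compute and a tool call to move; the robot and the scene stay as the last step left them, time stands still between calls to the robot, and variables do not carry over. Pictures are saved under pics/ and viewed, at most 10 in all, crops included, and the job is handed in when it is done.

Besides the shell and the picture viewer there is one more tool, called after ">>>" by a JSON object that holds its "api" and its "payload". step_arm: Moves the arm, as the interface text tells. Its arguments: {"type":"object","properties":{"deltas":{"type":"array","items":{"type":"array","items":{"type":"number"}}},"jaw":{"type":"number"},"force":{"type":"number"}},"required":["deltas"]}

```bash
mkdir -p pics; ls
python3 - <<'E'
from station import arm
import cv2
for n in("side","top"):
    cv2.imwrite(f"pics/{n}0.png",arm.grab_frame(n)[:,:,::-1]);c=arm.calibration(n);print(n,c)
print(arm.get_state(),arm.tip_extent)
E
```

```text
pics
side {'vertical_fov': 53.56446783314767, 'cx': 320.82981846394273, 'cy': 197.9866037636217, 'R': array([[ 0.93165848, -0.36313424, -0.01208292],
       [-0.24814551, -0.61164737, -0.75120656],
       [ 0.26539834,  0.70286629, -0.6599566 ]]), 't': array([-571.18353074,  205.57520032,  775.47197881])}
top {'vertical_fov': 51.71199291040678, 'cx': 319.7056821117065, 'cy': 196.0354169735157, 'R': array([[ 6.02704091e-04, -9.99884610e-01,  1.51790528e-02],
       [-9.83030486e-01, -3.37687415e-03, -1.83411181e-01],
       [ 1.83441275e-01, -1.48109290e-02, -9.82919089e-01]]), 't': array([ -7.91236773, 621.96578125, 993.18505645])}
{'time': 0.1, 'qpos': array([ 1.11351909e+00,  5.28382779e-01,  1.43376154e+00,  2.29425792e-05,
        1.18141641e+00, -1.78523837e-01]), 'dq': array([ 1.41687100e-03, -3.01671717e-03, -3.03666713e-03,  6.67775014e-05,
       -6.64837301e-05, -2.09124175e-04]), 'effort': array([-6.50000275e-04, -4.43303454e+01, -1.78585750e+01, -2.43842469e-04,
        3.88192871e-03,  1.83024603e-06]), 'ee_pos': array([171.67858161, 600.32148669, 244.4295881 ]), 'eef_rot': array([-4.36373661e-01, -3.11049553e+00,  2.92553210e-03]), 'force': array([0.16987664, 0.13618755, 0.484321  ]), 'wrist_torque': array([0.01229054, 0.03029044, 0.02439407]), 'grasp_force': 0.0, 'grip_width': 85.29974029524104} 14.0
```

View pics/side0.png

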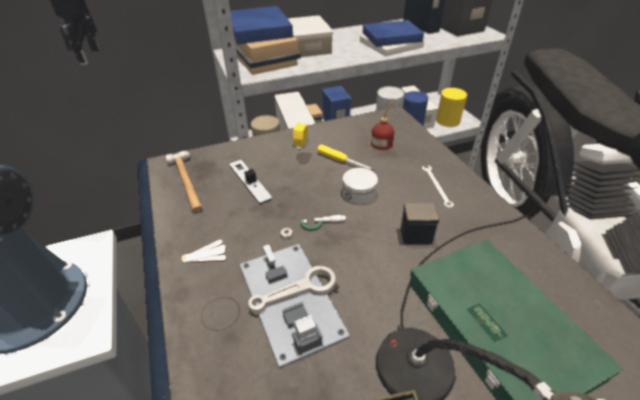

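View pics/top0.png

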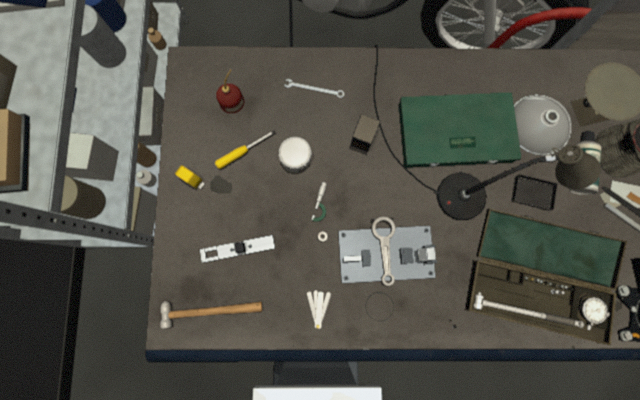

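The side and top views show the strap (top image about (237,248), eye to the left), and the jig (top about (388,254), stud left, catch right). Next I enlarge them.

Run:
```python
import cv2,numpy as np
t=cv2.imread("pics/top0.png");s=cv2.imread("pics/side0.png")
def c(im,x,y,w,h,W,H):return cv2.resize(im[y:y+h,x:x+w],(W,H),interpolation=cv2.INTER_CUBIC)
a=np.hstack([c(t,190,220,100,60,400,240) , c(s,220,150,60,60,240,240),np.zeros((240,160,3),np.uint8)])
b=np.hstack([c(t,330,210,112,80,448,320),c(s,235,240,117,120,312,320),np.zeros((320,40,3),np.uint8)])
cv2.imwrite("pics/c1.png",np.vstack([a,b]))
```

```text
(no output)
```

View pics/c1.png

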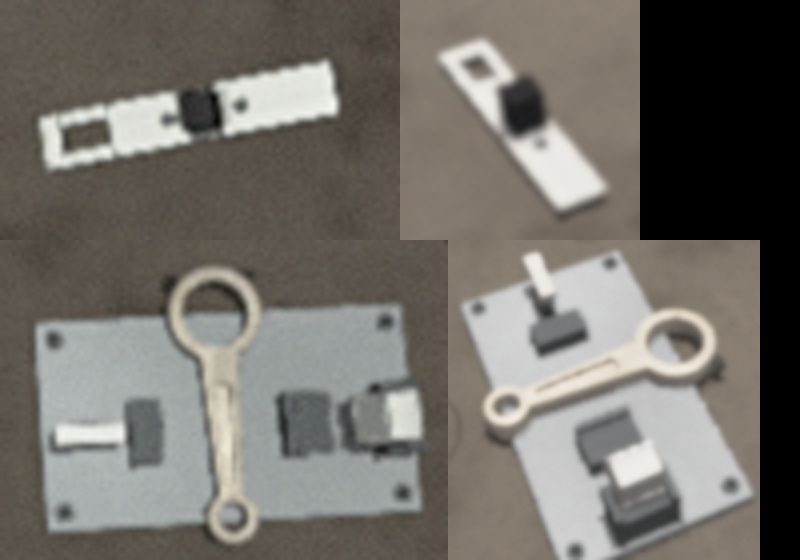

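The crop shows the strap's corners, the jig plate's corners and the stud head clearly; I fit poses from those pixels.

```bash
cat > h.py <<'E'
import numpy as np
from station import arm
from scipy.optimize import least_squares
C={n:arm.calibration(n) for n in("top","side")}
def proj(n,X):
    c=C[n];f=200/np.tan(np.radians(c["vertical_fov"]/2));p=np.atleast_2d(X)@c["R"].T+c["t"]
    return np.c_[c["cx"]+f*p[:,0]/p[:,2],c["cy"]+f*p[:,1]/p[:,2]]
def W(q,P):
    c,s=np.cos(q[2]),np.sin(q[2]);P=np.atleast_2d(np.array(P,float))
    return np.c_[q[0]+c*P[:,0]-s*P[:,1],q[1]+s*P[:,0]+c*P[:,1],P[:,2]]
def ray(n,uv,z):
    c=C[n];f=200/np.tan(np.radians(c["vertical_fov"]/2))
    d=c["R"].T@np.array([(uv[0]-c["cx"])/f,(uv[1]-c["cy"])/f,1]);o=-c["R"].T@c["t"]
    return o+d*(z-o[2])/d[2]
def fit(obs,q0):
    g=lambda q:np.concatenate([(proj(n,W(q,P))-uv).ravel() for n,P,uv in obs])
    r=least_squares(g,q0);return r.x,r.fun.reshape(-1,2)
def loc(q,X):
    c,s=np.cos(q[2]),np.sin(q[2]);d=X[:2]-q[:2];return np.array([c*d[0]+s*d[1],-s*d[0]+c*d[1]])
E
python3 - <<'E'
from h import *
np.set_printoptions(precision=2,suppress=True)
up=lambda a,k,ox,oy:(np.array(a,float)+.5)/k-.5+[ox,oy]
P=[(-105.5,17,11),(-105.5,-17,11),(85,17,11),(85,-17,11)]
T=up([(40,117),(47,170),(331,62),(338,113)],4,190,220);S=up([(86,40),(38,52),(207,187),(160,210)],4,220,150)
q0=[500,300,-1.5]
for o in([("top",P,T)],[("side",P,S)],[("top",P,T),("side",P,S)]):
    q,r=fit(o,q0);print("strap",q,r.tolist() and np.abs(r).max())
J=[(-118,75,10),(125,75,10),(125,-60,10),(-118,-60,10)]
T=up([(36,83),(402,64),(421,270),(49,290)],4,330,210)
S=up([(14,63),(164,12),(304,254)],8/3,235,240);K=[J[3],J[0],J[1]]
for o in([("top",J,T)],[("side",K,S)],[("top",J,T),("side",K,S)]):
    q,r=fit(o,q0);print("jig",q,np.abs(r).max())
for a in[(53,196),(125,194)]:
    print("head",loc(q,ray("top",up(a,4,330,210),46.5)))
for a in[(82,15),(101,62)]:
    print("headS",loc(q,ray("side",up(a,8/3,235,240),46.5)))
E
```

```text
strap [493.71 196.77  -1.38] 0.3059220726386229
strap [493.38 194.51  -1.38] 0.5369868808236333
strap [493.61 196.15  -1.38] 0.8871100302220896
jig [ 471.68 -178.16   -1.52] 0.5774925077757871
jig [ 468.61 -178.3    -1.51] 1.8997128979625018
jig [ 469.97 -178.14   -1.51] 2.187582691517264
head [-113.28    1.12]
head [-68.1   -0.11]
headS [-109.16   -0.09]
headS [-58.75  -2.14]
```

```bash
cat >> h.py <<'E'
from scipy.spatial.transform import Rotation as Ro
def Rt(yaw,tilt=0.):
    """tool rot: tool y=-strap x, tool z=-strap z; tilt>0 raises free end"""
    B=Ro.from_euler("z",yaw)*Ro.from_euler("y",-tilt)
    return B*Ro.from_matrix(np.array([[0,-1,0],[-1,0,0],[0,0,-1]]).T)
def delta(p,R,ref=None):
    s=arm.get_state() if ref is None else ref;R0=Ro.from_rotvec(s["eef_rot"])
    d=R0.inv().apply(np.array(p)-s["ee_pos"])/1000;w=np.degrees((R0.inv()*R).as_rotvec())
    print("delta",[round(float(v),4) for v in d]+[round(float(v),2) for v in w])
E
python3 - <<'E'
from h import *
delta([493.6,196.2,120],Rt(-1.38))
E
```

```text
delta [-0.4207, -0.2997, 0.1249, -0.1, -0.05, -26.9]
```

>>> {"api": "step_arm", "payload": {"deltas": [[-0.42,-0.3,0.0,0,0,-26.9],[-0.42,-0.3,0.0,0,0,-26.9],[-0.42,-0.3,0.0,0,0,-26.9],[-0.42,-0.3,0.0,0,0,-26.9],[-0.42,-0.3,0.0,0,0,-26.9],[-0.42,-0.3,0.0,0,0,-26.9],[-0.42,-0.3,0.0,0,0,-26.9],[-0.42,-0.3,0.0,0,0,-26.9],[-0.42,-0.3,0.06,0,0,-26.9],[-0.42,-0.3,0.1,0,0,-26.9]], "jaw": 0.4}}

```text
time: 1.1
ee_pos: [469.8, 229.2, 189.6]
eef_rot: [-0.296, 3.12, 0.001]
force: [1.0, -0.2, -0.9]
grip_width: 51.5
grasp_force: 0.0
```

>>> {"api": "step_arm", "payload": {"deltas": [[0,0,0,0,0,0],[0,0,0,0,0,0],[0,0,0,0,0,0],[0,0,0,0,0,0]]}}

```text
time: 1.5
ee_pos: [465.9, 232.0, 189.3]
eef_rot: [-0.302, 3.125, 0.001]
force: [0.5, 0.7, -0.3]
grip_width: 51.4
grasp_force: 0.0
```

Run:
```python
from h import *
import cv2
s=arm.get_state();print(s["time"],s["ee_pos"],s["eef_rot"],s["grip_width"])
delta([493.6,196.2,27.5],Rt(-1.38))
t=arm.grab_frame("top")[:,:,::-1];d=arm.grab_frame("side")[:,:,::-1]
c=lambda im,x,y,w,h,W,H:cv2.resize(im[y:y+h,x:x+w],(W,H),interpolation=cv2.INTER_CUBIC)
cv2.imwrite("pics/c2.png",np.hstack([c(t,190,200,100,100,400,400),c(d,200,110,100,100,400,400)]))
```

```text
1.5 [465.88842797 232.03940288 189.27109505] [-3.02061657e-01  3.12543652e+00  6.33197204e-04] 51.36721929237401
delta [-0.0201, -0.0405, 0.1618, 0.01, 0.09, 0.11]
```

View pics/c2.png

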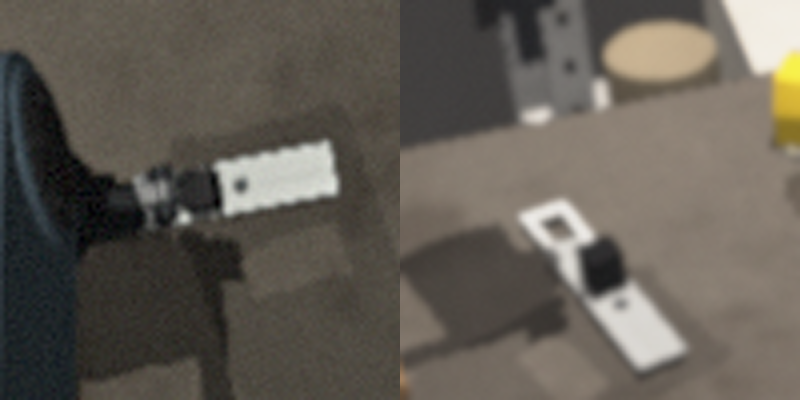

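The gripper is short of the strap (grip at about (200,185) in the top crop) because the rows ran out. I continue over the grip.

>>> {"api": "step_arm", "payload": {"deltas": [[-0.0201,-0.0405,0.06,0,0.09,0.1],[-0.0201,-0.0405,0.1,0,0.09,0.1],[-0.0201,-0.0405,0.1,0,0.09,0.1],[-0.0201,-0.0405,0.1,0,0.09,0.1],[-0.0201,-0.0405,0.1,0,0.09,0.1]]}}

```text
time: 2.1
ee_pos: [493.9, 195.7, 89.6]
eef_rot: [0.298, -3.127, -0.0]
force: [0.0, 1.3, 0.3]
grip_width: 51.4
grasp_force: 0.0
```

Run:
```python
from h import *
import cv2
s=arm.get_state();print(s["time"],s["ee_pos"],s["eef_rot"],s["grip_width"])
delta([493.6,196.2,28],Rt(-1.38))
t=arm.grab_frame("top")[:,:,::-1];d=arm.grab_frame("side")[:,:,::-1]
c=lambda im,x,y,w,h,W,H:cv2.resize(im[y:y+h,x:x+w],(W,H),interpolation=cv2.INTER_CUBIC)
cv2.imwrite("pics/c3.png",np.hstack([c(t,190,200,100,100,400,400),c(d,200,110,100,100,400,400)]))
```

```text
2.1 [493.87775845 195.72098747  89.61414275] [ 2.97681937e-01 -3.12736298e+00 -2.11289174e-04] 51.356570777456014
delta [0.0002, 0.0005, 0.0616, 0.01, -0.0, -0.06]
```

View pics/c3.png

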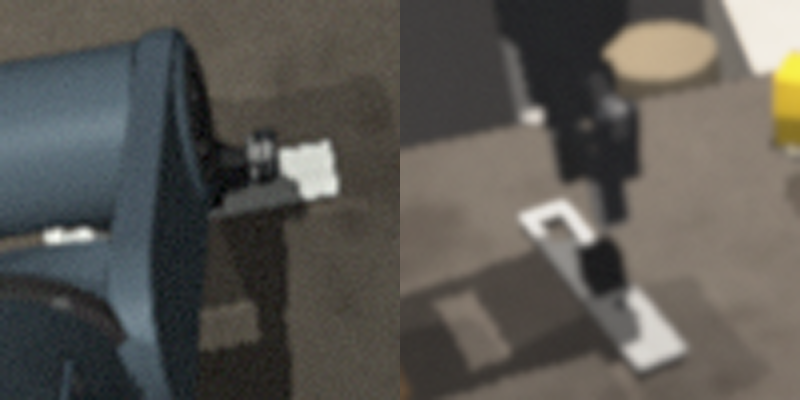

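The gripper stands over the grip: the nearer finger is at about (600,210) in the side crop, above the block at (603,268). Now down.

>>> {"api": "step_arm", "payload": {"deltas": [[0,0.0005,0.02,0,0,0],[0,0.0005,0.04,0,0,0],[0,0.0005,0.055,0,0,0],[0,0.0005,0.0615,0,0,0],[0,0.0005,0.0615,0,0,0],[0,0.0005,0.0615,0,0,0]]}}

```text
time: 2.8
ee_pos: [494.1, 195.7, 28.0]
eef_rot: [-0.297, 3.127, 0.0]
force: [0.1, 0.5, -0.3]
grip_width: 51.3
grasp_force: 0.0
```

>>> {"api": "step_arm", "payload": {"deltas": [[0,0,0,0,0,0],[0,0,0,0,0,0],[0,0,0,0,0,0],[0,0,0,0,0,0],[0,0,0,0,0,0],[0,0,0,0,0,0],[0,0,0,0,0,0],[0,0,0,0,0,0]], "jaw": 1, "force": 80}}

```text
time: 3.6
ee_pos: [494.2, 195.8, 28.0]
eef_rot: [-0.296, 3.127, 0.001]
force: [-0.7, 2.3, 6.2]
grip_width: 23.1
grasp_force: 79.0
```

Gripped. Lift, then carry it with the tilt to a stand-off at the stud.

>>> {"api": "step_arm", "payload": {"deltas": [[0,0,-0.02,0,0,0],[0,0,-0.06,0,0,0],[0,0,-0.11,0,0,0],[0,0,-0.15,0,0,0],[0,0,-0.17,0,0,0],[0,0,-0.17,0,0,0],[0,0,-0.17,0,0,0]]}}

```text
time: 4.3
ee_pos: [492.9, 195.2, 196.3]
eef_rot: [0.296, -3.125, 0.001]
force: [0.3, 0.5, -3.7]
grip_width: 22.4
grasp_force: 78.9
```

```bash
cat >> h.py <<'E'
H=28.
def tcp(q,toe,tilt,dy=0.):
    "TCP for strap_toe at jig coords toe(x,y,z)"
    B=Ro.from_euler("z",q[2])*Ro.from_euler("y",-tilt)
    return W(q,toe)[0]+B.apply([93.5,dy,H-11])
def toe_now(q,dy=0.,s=None):
    s=s or arm.get_state();R=Ro.from_rotvec(s["eef_rot"]);B=R*Ro.from_matrix(np.array([[0,-1,0],[-1,0,0],[0,0,-1]]))
    X=s["ee_pos"]-B.apply([93.5,dy,H-11]);z=(Ro.from_euler("z",-q[2])*B).apply([1,0,0])
    print("t",round(s["time"],2),"toe",loc(q,X).round(1),X[2].round(1),"tilt",round(np.arctan2(z[2],z[0]),3),"yaw",round(z[1],3),"F",Ro.from_euler("z",-q[2]).apply(s["force"]).round(1),"T",s["wrist_torque"].round(2),"grip",round(s["grip_width"],1))
J=[471.,-178.6,-1.515]
E
python3 - <<'E'
from h import *
toe_now(J)
p=tcp(J,(-120,0,90),.67);print(p);delta(p,Rt(J[2],.67))
E
```

```text
t 4.3 toe [-464.7   30.2] 179.3 tilt 0.0 yaw 0.133 F [-0.5  0.3 -3.7] T [-0.01  0.01  0.01] grip 22.4
[ 467.80623359 -121.41968732  161.38715811]
delta [0.084, -0.3063, 0.0352, 38.32, 2.41, 7.39]
```

>>> {"api": "step_arm", "payload": {"deltas": [[0.01,-0.04,0,6,0.4,1.2],[0.024,-0.085,0,12,0.8,2.4],[0.036,-0.13,0,18,1.2,3.6],[0.05,-0.18,0.0,25,1.6,4.8],[0.063,-0.23,0.0,31,2,6],[0.076,-0.28,0,36,2.3,7],[0.084,-0.306,0.015,38.3,2.4,7.4],[0.084,-0.306,0.035,38.3,2.4,7.4],[0.084,-0.306,0.035,38.3,2.4,7.4],[0.084,-0.306,0.035,38.3,2.4,7.4]]}}

```text
time: 5.3
ee_pos: [467.6, -120.6, 160.4]
eef_rot: [-0.084, 2.952, -1.024]
force: [-0.0, 0.6, -2.9]
grip_width: 22.8
grasp_force: 79.4
```

Run:
```python
from h import *
import cv2
toe_now(J)
t=arm.grab_frame("top")[:,:,::-1];d=arm.grab_frame("side")[:,:,::-1]
cv2.imwrite("pics/top4.png",t);cv2.imwrite("pics/side4.png",d)
c=lambda im,x,y,w,h,W,H:cv2.resize(im[y:y+h,x:x+w],(W,H),interpolation=cv2.INTER_CUBIC)
cv2.imwrite("pics/c4.png",np.hstack([c(t,320,210,80,80,400,400),c(d,225,215,80,80,400,400)]))
```

```text
t 5.3 toe [-120.9   -0.4] 89.1 tilt 0.668 yaw 0.002 F [-0.6  0.  -2.9] T [ 0.56 -0.01 -0.05] grip 22.8
```

View pics/c4.png

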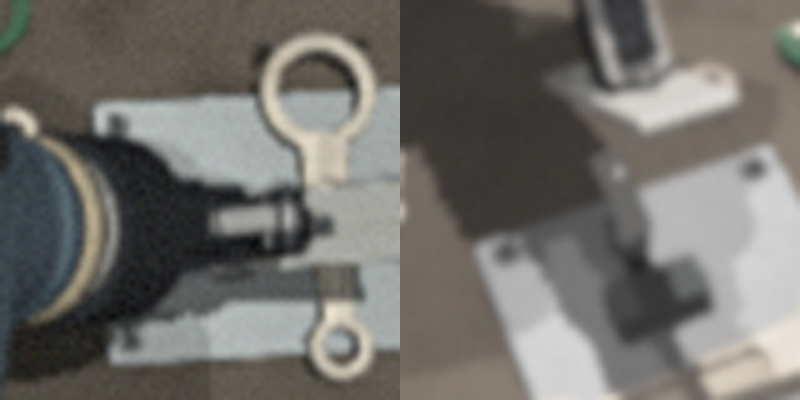

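The top crop shows the hand hiding the stud. The side crop shows the stud head around (620,200) with the strap above it around (650,100). I overlay the model predictions on a larger side crop.

```bash
cat >> h.py <<'E'
import cv2
def overlay(n,im,st,q,s,box,k,out):
    x,y,w,h=box;o=cv2.resize(im[y:y+h,x:x+w],None,fx=k,fy=k,interpolation=cv2.INTER_CUBIC)
    B=Ro.from_rotvec(st["eef_rot"])*Ro.from_matrix(np.array([[0,-1,0],[-1,0,0],[0,0,-1]]));O=st["ee_pos"]-B.apply([0,0,H])
    def dr(X,col):
        uv=((proj(n,X)-[x,y]+.5)*k-.5);cv2.polylines(o,[np.round(uv*8).astype(np.int32)],True,col,1,cv2.LINE_AA,3)
    re=lambda a,b,c,z:np.array([(a,-c,z),(b,-c,z),(b,c,z),(a,c,z)],float)
    for z in(11,6):
        dr(O+B.apply(re(-105.5,85,17,z)),(0,0,255))
        dr(O+B.apply(re(-93.5,-61.5,9,z)),(0,0,255))
    dr(W(q,re(-109+s,-65+s,6,46.5)),(0,255,0))
    dr(W(q,[(-118,75,10),(125,75,10),(125,-60,10),(-118,-60,10)]),(255,0,0))
    dr(W(q,re(-62,-41,20,26.5)),(255,255,0));dr(W(q,re(43.5,68,20,26.5)),(255,255,0))
    cv2.imwrite(out,o)
E
python3 - <<'E'
from h import *
s=arm.get_state()
overlay("side",cv2.imread("pics/side4.png"),s,J,-3,(215,205,150,150),4,"a.png")
overlay("top",cv2.imread("pics/top0.png"),s,J,-3,(335,215,66,80),3,"b.png")
a=cv2.imread("a.png");b=cv2.imread("b.png");b2=np.zeros((600,b.shape[1],3),np.uint8);b2[:240]=b
cv2.imwrite("pics/c5.png",np.hstack([a,b2]))
E
```

```text
(no output)
```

View pics/c5.png

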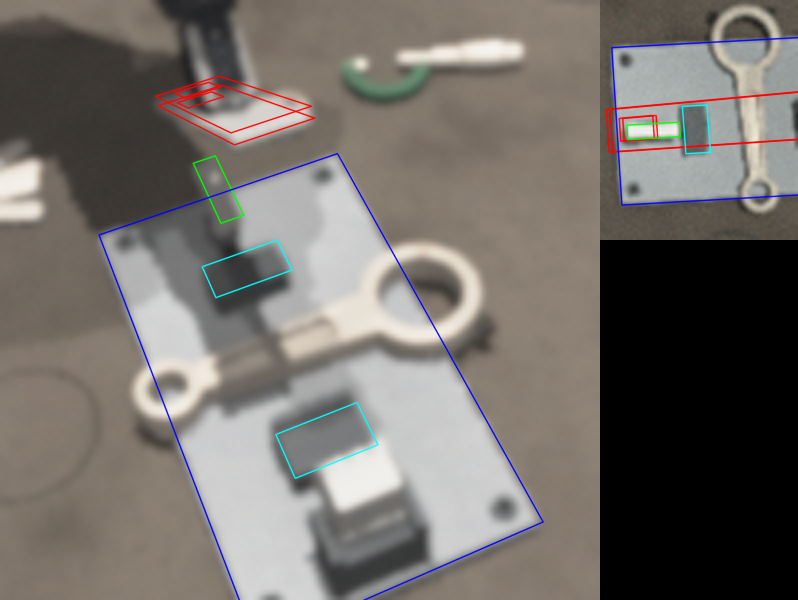

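The side overlay matches the strap and jig within about 1 pixel. Now I lower the toe outside the head's tip.

Run:
```python
from h import *
toe_now(J)
for z in(60,36.5): delta(tcp(J,(-118.5,0.2,z),.67),Rt(J[2],.67))
```

```text
t 5.4 toe [-121.     1.1] 90.6 tilt 0.669 yaw 0.0 F [-0.3 -0.5 -2.9] T [0.57 0.06 0.01] grip 23.2
delta [0.0009, 0.017, 0.0254, 0.05, 0.08, 0.0]
delta [0.0009, 0.0316, 0.0439, 0.05, 0.08, 0.0]
```

>>> {"api": "step_arm", "payload": {"deltas": [[0.0009,0.006,0.009,0,0,0],[0.0009,0.012,0.018,0,0,0],[0.0009,0.017,0.0254,0,0,0],[0.0009,0.017,0.0254,0,0,0]]}}

```text
time: 5.8
ee_pos: [467.9, -123.0, 131.1]
eef_rot: [-0.083, 2.948, -1.025]
force: [0.2, 0.5, -2.6]
grip_width: 22.5
grasp_force: 79.5
```

Run:
```python
from h import *
toe_now(J);delta(tcp(J,(-118.5,0,36.5),.67),Rt(J[2],.67))
```

```text
t 5.8 toe [-118.5    0. ] 59.8 tilt 0.669 yaw 0.0 F [-0.5  0.2 -2.6] T [0.59 0.07 0.04] grip 22.5
delta [0.0, 0.0144, 0.0182, 0.05, 0.06, 0.02]
```

>>> {"api": "step_arm", "payload": {"deltas": [[0,0.0036,0.0046,0,0,0],[0,0.0072,0.0091,0,0,0],[0,0.0108,0.0137,0,0,0],[0,0.0144,0.0182,0,0,0],[0,0.0144,0.0182,0,0,0]]}}

```text
time: 6.3
ee_pos: [467.6, -123.4, 107.4]
eef_rot: [-0.082, 2.949, -1.025]
force: [-0.0, -0.1, -2.5]
grip_width: 22.7
grasp_force: 79.5
```

Run:
```python
from h import *
toe_now(J)
d=arm.grab_frame("side")[:,:,::-1].copy();cv2.imwrite("pics/side6.png",d);s=arm.get_state();toe_now(J)
overlay("side",d,s,J,-3.5,(235,225,60,50),9,"pics/c6.png")
im=cv2.resize(d[225:275,235:295],None,fx=6,fy=6,interpolation=cv2.INTER_CUBIC);o=cv2.resize(cv2.imread("pics/c6.png"),(360,300))
im=cv2.convertScaleAbs(im,alpha=1.6);cv2.imwrite("pics/c6.png",np.hstack([im,o]))
delta(tcp(J,(-105,0,36.5),.67),Rt(J[2],.67))
```

```text
t 6.3 toe [-118.1   -0.3] 36.1 tilt 0.669 yaw 0.0 F [ 0.1 -0.  -2.5] T [ 0.56  0.03 -0.03] grip 22.7
t 6.35 toe [-118.    -0.2] 36.4 tilt 0.669 yaw -0.0 F [ 0.1  0.7 -2.8] T [ 0.57  0.01 -0.05] grip 23.0
delta [-0.0002, -0.0103, 0.008, 0.04, 0.01, -0.01]
```

View pics/c6.png

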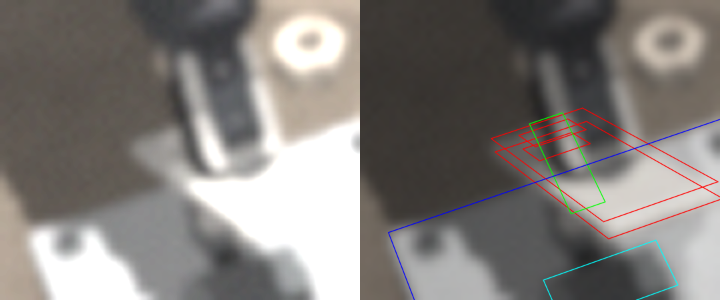

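No contact so far. The side crop shows the strap over the stud, with the stud's base visible at about (225,225) and the eye hidden by the gripper. I draw in slowly along +x.

>>> {"api": "step_arm", "payload": {"deltas": [[0,-0.0016,0.0012,0,0,0],[0,-0.0031,0.0025,0,0,0],[0,-0.0047,0.0037,0,0,0],[0,-0.0063,0.005,0,0,0],[0,-0.0078,0.0062,0,0,0],[0,-0.0078,0.0062,0,0,0]]}}

```text
time: 6.95
ee_pos: [468.5, -133.7, 108.3]
eef_rot: [-0.081, 2.948, -1.025]
force: [0.2, 0.1, -3.9]
grip_width: 22.9
grasp_force: 79.5
```

Run:
```python
from h import *
toe_now(J);delta(tcp(J,(-99,0,36.5),.67),Rt(J[2],.67))
```

```text
t 6.95 toe [-1.077e+02  1.000e-01] 37.0 tilt 0.67 yaw -0.001 F [-0.1  0.2 -3.9] T [0.63 0.01 0.04] grip 22.9
delta [-0.0, -0.0066, 0.0058, 0.02, 0.04, -0.07]
```

>>> {"api": "step_arm", "payload": {"deltas": [[0,-0.0008,0.0006,0,0,0],[0,-0.0016,0.0012,0,0,0],[0,-0.0024,0.0019,0,0,0],[0,-0.0031,0.0025,0,0,0],[0,-0.0039,0.0031,0,0,0],[0,-0.0047,0.0037,0,0,0],[0,-0.0047,0.0037,0,0,0]]}}

```text
time: 7.65
ee_pos: [468.8, -139.5, 108.3]
eef_rot: [-0.081, 2.948, -1.025]
force: [-1.0, 0.4, -2.3]
grip_width: 22.8
grasp_force: 79.5
```

>>> {"api": "step_arm", "payload": {"deltas": [[0,-0.0008,0.0006,0,0,0],[0,-0.0012,0.0009,0,0,0],[0,-0.0016,0.0012,0,0,0],[0,-0.0016,0.0012,0,0,0]]}}

```text
time: 8.05
ee_pos: [468.9, -141.4, 108.3]
eef_rot: [-0.081, 2.948, -1.025]
force: [-0.1, -0.3, -3.4]
grip_width: 23.1
grasp_force: 79.5
```

Run:
```python
from h import *
toe_now(J);delta(tcp(J,(-98,0,36.5),.67),Rt(J[2],.67))
```

```text
t 8.05 toe [-100.     0.1] 37.0 tilt 0.669 yaw -0.001 F [ 0.3 -0.1 -3.4] T [ 0.6   0.07 -0.01] grip 23.1
delta [-0.0, -0.0013, 0.0016, 0.03, 0.05, -0.05]
```

>>> {"api": "step_arm", "payload": {"deltas": [[0,-0.0008,0.0006,0,0,0],[0,-0.0008,0.0006,0,0,0],[0,-0.0008,0.0006,0,0,0]]}}

```text
time: 8.35
ee_pos: [469.0, -142.4, 108.4]
eef_rot: [-0.081, 2.948, -1.025]
force: [0.1, -0.6, -3.1]
grip_width: 23.0
grasp_force: 79.5
```

>>> {"api": "step_arm", "payload": {"deltas": [[0,-0.0008,0.0006,0,0,0],[0,-0.0008,0.0006,0,0,0],[0,-0.0008,0.0006,0,0,0]]}}

```text
time: 8.65
ee_pos: [469.0, -143.2, 108.3]
eef_rot: [-0.082, 2.948, -1.025]
force: [-0.9, 0.8, -3.0]
grip_width: 22.8
grasp_force: 79.6
```

>>> {"api": "step_arm", "payload": {"deltas": [[0,-0.0008,0.0006,0,0,0],[0,-0.0008,0.0006,0,0,0],[0,-0.0008,0.0006,0,0,0]]}}

```text
time: 8.95
ee_pos: [469.1, -143.8, 108.1]
eef_rot: [-0.082, 2.948, -1.023]
force: [0.1, 4.9, -2.9]
grip_width: 22.9
grasp_force: 79.8
```

>>> {"api": "step_arm", "payload": {"deltas": [[0,-0.0004,0.0003,0,0,0],[0,-0.0004,0.0003,0,0,0],[0,-0.0004,0.0003,0,0,0]]}}

```text
time: 9.25
ee_pos: [469.1, -144.1, 108.0]
eef_rot: [-0.082, 2.948, -1.022]
force: [0.2, 4.8, -3.2]
grip_width: 22.7
grasp_force: 80.0
```

>>> {"api": "step_arm", "payload": {"deltas": [[0,0,0,0,0,0],[0,0,0,0,0,0]]}}

```text
time: 9.45
ee_pos: [469.1, -144.1, 108.1]
eef_rot: [-0.082, 2.948, -1.023]
force: [-0.5, 4.9, -3.7]
grip_width: 22.8
grasp_force: 80.0
```

Run:
```python
from h import *
toe_now(J)
```

```text
t 9.45 toe [-97.4   0.1] 36.8 tilt 0.668 yaw -0.001 F [-4.9 -0.2 -3.7] T [ 1.66  0.08 -0.  ] grip 22.8
```

>>> {"api": "step_arm", "payload": {"deltas": [[0,-0.0006,0.0005,0,0,0],[0,-0.0006,0.0005,0,0,0],[0,-0.0006,0.0005,0,0,0]]}}

```text
time: 9.75
ee_pos: [469.1, -144.4, 107.8]
eef_rot: [-0.082, 2.948, -1.021]
force: [-0.8, 6.9, -2.6]
grip_width: 22.4
grasp_force: 80.2
```

>>> {"api": "step_arm", "payload": {"deltas": [[0,-0.0006,0.0005,0,0,0],[0,-0.0006,0.0005,0,0,0],[0,-0.0006,0.0005,0,0,0]]}}

```text
time: 10.05
ee_pos: [469.1, -144.8, 107.7]
eef_rot: [-0.082, 2.949, -1.019]
force: [-0.1, 8.9, -1.8]
grip_width: 22.7
grasp_force: 80.4
```

Run:
```python
from h import *
toe_now(J)
```

```text
t 10.05 toe [-96.9   0.1] 36.6 tilt 0.666 yaw -0.001 F [-8.9  0.4 -1.8] T [ 2.32  0.14 -0.01] grip 22.7
```

>>> {"api": "step_arm", "payload": {"deltas": [[0,-0.0003,0.0002,0,0,0],[0,-0.0003,0.0002,0,0,0],[0,-0.0003,0.0002,0,0,0],[0,-0.0003,0.0002,0,0,0],[0,-0.0003,0.0002,0,0,0]]}}

```text
time: 10.55
ee_pos: [469.1, -144.9, 107.6]
eef_rot: [-0.082, 2.949, -1.018]
force: [-0.1, 8.5, -0.4]
grip_width: 22.9
grasp_force: 80.4
```

>>> {"api": "step_arm", "payload": {"deltas": [[0,0,0,0,0,0],[0,0,0,0,0,0],[0,0,0,0,0,0],[0,0,0,0,0,0],[0,0,0,0,0,0],[0,0,0,0,0,0],[0,0,0,0,0,0],[0,0,0,0,0,0],[0,0,0,0,0,0],[0,0,0,0,0,0]]}}

```text
time: 11.55
ee_pos: [469.1, -144.9, 107.6]
eef_rot: [-0.082, 2.949, -1.018]
force: [-1.3, 9.6, -0.4]
grip_width: 22.7
grasp_force: 80.4
```

Run:
```python
from h import *
toe_now(J)
```

```text
t 11.55 toe [-96.9   0.1] 36.5 tilt 0.665 yaw -0.001 F [-9.7 -0.8 -0.4] T [ 2.47  0.18 -0.03] grip 22.7
```

The pull of about 10 N was held for over 1 s. Now I level, keeping the toe on the neck.

```bash
cat >> h.py <<'E'
def level(tilts,xl=-93.9,z=37.5,y=0.1,n=2):
    toe_now(J);s=arm.get_state()
    for t in tilts: print(t,end=" ");delta(tcp(J,(xl-5*np.sin(t),y,z),t),Rt(J[2],t),s)
E
python3 - <<'E'
from h import *
level([.665,.62,.57,.52,.47,.42],z=37)
E
```

```text
t 11.55 toe [-96.9   0.1] 36.5 tilt 0.665 yaw -0.001 F [-9.7 -0.8 -0.4] T [ 2.47  0.18 -0.03] grip 22.7
0.665 delta [-0.0001, -0.0002, -0.0004, 0.0, 0.16, -0.05]
0.62 delta [-0.0001, -0.001, 0.0039, -2.58, 0.16, -0.05]
0.57 delta [-0.0001, -0.0017, 0.0087, -5.44, 0.16, -0.04]
0.52 delta [-0.0001, -0.0021, 0.0136, -8.31, 0.16, -0.04]
0.47 delta [-0.0001, -0.0024, 0.0185, -11.17, 0.16, -0.03]
0.42 delta [-0.0001, -0.0023, 0.0234, -14.04, 0.16, -0.03]
```

>>> {"api": "step_arm", "payload": {"deltas": [[0,-0.001,0.0039,-2.58,0,0],[0,-0.0017,0.0087,-5.44,0,0],[0,-0.0021,0.0136,-8.31,0,0],[0,-0.0021,0.0136,-8.31,0,0]]}}

```text
time: 11.95
ee_pos: [468.2, -155.2, 97.8]
eef_rot: [-0.08, 3.021, -0.801]
force: [-1.7, 12.4, -3.2]
grip_width: 23.0
grasp_force: 80.8
```

Run:
```python
from h import *
level([.47,.42,.37,.32],z=37.3)
```

```text
t 11.95 toe [-96.3  -1.3] 36.7 tilt 0.518 yaw -0.003 F [-12.5  -1.   -3.2] T [ 2.85  0.25 -0.  ] grip 23.0
0.47 delta [-0.0016, -0.0012, 0.0041, -2.76, -0.0, -0.16]
0.42 delta [-0.0016, -0.0019, 0.0089, -5.62, 0.0, -0.16]
0.37 delta [-0.0016, -0.0023, 0.0138, -8.49, 0.01, -0.16]
0.32 delta [-0.0016, -0.0026, 0.0186, -11.35, 0.01, -0.16]
```

>>> {"api": "step_arm", "payload": {"deltas": [[-0.0008,-0.001,0.0041,-2.76,0,-0.1],[-0.0014,-0.0015,0.0089,-5.62,0,-0.16],[-0.0014,-0.0019,0.0138,-8.49,0,-0.16],[-0.0014,-0.0021,0.0186,-11.35,0,-0.16],[-0.0014,-0.0021,0.0186,-11.35,0,-0.16]]}}

```text
time: 12.45
ee_pos: [467.7, -166.2, 82.6]
eef_rot: [-0.085, 3.099, -0.502]
force: [-1.3, 10.7, -1.6]
grip_width: 22.7
grasp_force: 81.1
```

Run:
```python
from h import *
level([.27,.22,.17,.12],z=37.5)
```

```text
t 12.45 toe [-95.9  -2.8] 36.9 tilt 0.321 yaw 0.0 F [-10.8  -0.7  -1.6] T [2.52 0.33 0.  ] grip 22.7
0.27 delta [-0.0028, -0.0016, 0.0045, -2.93, -0.44, -0.0]
0.22 delta [-0.0028, -0.0023, 0.0093, -5.8, -0.44, -0.01]
0.17 delta [-0.0028, -0.0028, 0.0141, -8.66, -0.44, -0.02]
0.12 delta [-0.0029, -0.003, 0.0189, -11.52, -0.44, -0.03]
```

>>> {"api": "step_arm", "payload": {"deltas": [[0,0,0,0,0,0],[0,0,0,0,0,0],[0,0,0,0,0,0]]}}

```text
time: 12.75
ee_pos: [468.0, -165.9, 82.9]
eef_rot: [-0.09, 3.098, -0.506]
force: [-2.1, 8.7, -3.1]
grip_width: 22.4
grasp_force: 80.8
```

Run:
```python
from h import *
level([.27,.22,.17,.12],z=37.5)
```

```text
t 12.75 toe [-96.1  -2.8] 37.1 tilt 0.323 yaw 0.003 F [-8.9 -1.7 -3.1] T [2.08 0.38 0.1 ] grip 22.4
0.27 delta [-0.0024, -0.0017, 0.0049, -3.05, -0.42, 0.19]
0.22 delta [-0.0025, -0.0025, 0.0097, -5.92, -0.42, 0.17]
0.17 delta [-0.0025, -0.0029, 0.0145, -8.78, -0.43, 0.16]
0.12 delta [-0.0025, -0.0032, 0.0193, -11.65, -0.43, 0.15]
```

>>> {"api": "step_arm", "payload": {"deltas": [[0,-0.0017,0.0049,-3.0,0,0],[0,-0.0024,0.0097,-5.9,0,0],[0,-0.0028,0.0145,-8.8,0,0],[0,-0.0028,0.0145,-8.8,0,0],[0,-0.0028,0.0145,-8.8,0,0]]}}

```text
time: 13.25
ee_pos: [467.7, -172.5, 69.8]
eef_rot: [0.089, -3.124, 0.261]
force: [-1.1, 9.0, -4.2]
grip_width: 22.6
grasp_force: 80.9
```

Run:
```python
from h import *
level([.13,.1,.07,.04,.02,0],z=37.5,y=-2.8)
```

```text
t 13.25 toe [-95.7  -3.3] 37.5 tilt 0.167 yaw 0.002 F [-9.1 -0.6 -4.2] T [1.83 0.14 0.09] grip 22.6
0.13 delta [-0.0002, -0.0017, 0.0036, -2.1, -0.6, 0.11]
0.1 delta [-0.0002, -0.0022, 0.0065, -3.82, -0.6, 0.1]
0.07 delta [-0.0003, -0.0026, 0.0094, -5.54, -0.6, 0.09]
0.04 delta [-0.0003, -0.003, 0.0122, -7.26, -0.6, 0.08]
0.02 delta [-0.0003, -0.0031, 0.0141, -8.4, -0.6, 0.07]
0 delta [-0.0003, -0.0033, 0.0161, -9.55, -0.61, 0.07]
```

>>> {"api": "step_arm", "payload": {"deltas": [[0,-0.0009,0.0018,-1.05,-0.15,0],[0,-0.0017,0.0036,-2.1,-0.3,0],[0,-0.002,0.005,-2.95,-0.3,0],[0,-0.0022,0.0065,-3.8,-0.3,0],[0,-0.0022,0.0065,-3.8,-0.3,0]]}}

```text
time: 13.75
ee_pos: [467.8, -174.6, 63.7]
eef_rot: [0.09, -3.133, 0.154]
force: [0.4, 11.4, -4.0]
grip_width: 22.8
grasp_force: 80.8
```

Run:
```python
from h import *
level([.07,.04,.02,0],z=37.5,y=-3)
```

```text
t 13.75 toe [-95.5  -3.3] 37.7 tilt 0.098 yaw 0.002 F [-11.3   1.   -4. ] T [2.04 0.   0.06] grip 22.8
0.07 delta [-0.0, -0.0017, 0.0029, -1.6, -0.34, 0.11]
0.04 delta [-0.0, -0.0022, 0.0057, -3.32, -0.34, 0.11]
0.02 delta [-0.0, -0.0025, 0.0076, -4.46, -0.34, 0.1]
0 delta [-0.0001, -0.0028, 0.0095, -5.61, -0.34, 0.1]
```

>>> {"api": "step_arm", "payload": {"deltas": [[0,-0.0006,0.0015,-0.9,0,0],[0,-0.001,0.0029,-1.7,0,0],[0,-0.0012,0.0043,-2.5,0,0],[0,-0.0014,0.0057,-3.3,0,0],[0,-0.0014,0.0057,-3.3,0,0]]}}

```text
time: 14.25
ee_pos: [467.8, -176.2, 58.3]
eef_rot: [0.091, -3.134, 0.061]
force: [-0.2, 10.7, -4.7]
grip_width: 22.9
grasp_force: 80.7
```

Run:
```python
from h import *
level([.02,0,-.01],z=37.5,y=-3)
```

```text
t 14.25 toe [-95.4  -3.3] 37.6 tilt 0.039 yaw 0.002 F [-10.7   0.4  -4.7] T [ 1.98 -0.02  0.08] grip 22.9
0.02 delta [-0.0, -0.0017, 0.002, -1.08, -0.36, 0.13]
0 delta [-0.0, -0.0021, 0.0038, -2.23, -0.37, 0.13]
-0.01 delta [-0.0, -0.0022, 0.0048, -2.8, -0.37, 0.12]
```

>>> {"api": "step_arm", "payload": {"deltas": [[0,-0.0004,0.001,-0.55,-0.1,0],[0,-0.0006,0.002,-1.1,-0.2,0],[0,-0.0008,0.003,-1.7,-0.2,0],[0,-0.001,0.0038,-2.2,-0.2,0],[0,-0.001,0.0038,-2.2,-0.2,0],[0,-0.001,0.0038,-2.2,-0.2,0]]}}

```text
time: 14.85
ee_pos: [467.9, -177.0, 54.7]
eef_rot: [0.092, -3.137, 0.0]
force: [-0.3, 10.8, -4.5]
grip_width: 22.5
grasp_force: 80.8
```

Run:
```python
from h import *
level([0,-.02],z=37.5,y=-3.3)
d=arm.grab_frame("side")[:,:,::-1].copy();st=arm.get_state()
overlay("side",d,st,J,-2.5,(215,220,150,150),4,"a.png")
cv2.imwrite("pics/c7.png",np.hstack([cv2.imread("a.png")[:,100:500],cv2.convertScaleAbs(cv2.resize(d[220:370,240:340],None,fx=4,fy=4,interpolation=cv2.INTER_CUBIC),alpha=1.3)]))
```

```text
t 14.85 toe [-95.3  -3.4] 37.7 tilt 0.0 yaw 0.003 F [-10.8   0.3  -4.5] T [ 1.78  0.01 -0.03] grip 22.5
0 delta [0.0003, -0.0014, 0.0002, -0.0, -0.18, 0.17]
-0.02 delta [0.0003, -0.0018, 0.0021, -1.15, -0.18, 0.17]
```

View pics/c7.png

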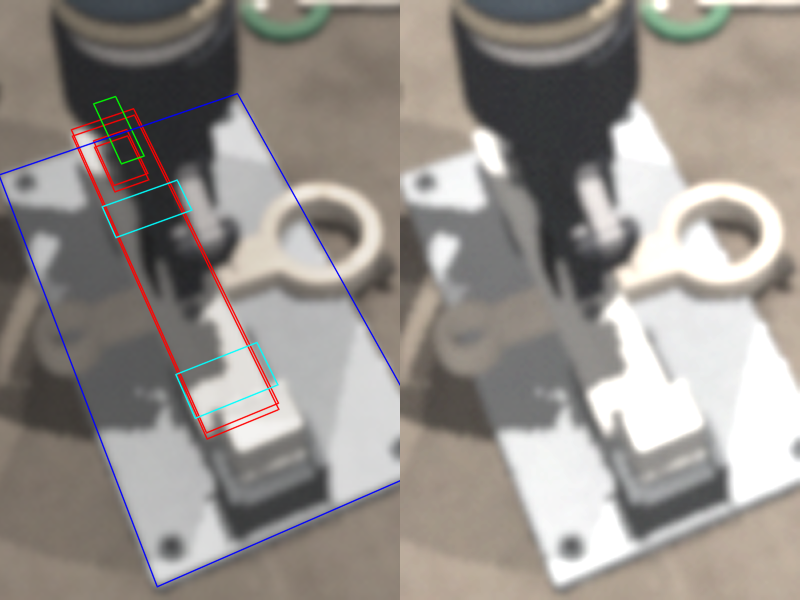

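The side crop shows the strap level in the jig, its end at about (240,420) reaching under the catch block. I press down slightly to make sure it snaps and seats.

>>> {"api": "step_arm", "payload": {"deltas": [[0,0,0.0008,-0.4,0,0],[0,0,0.0016,-0.8,0,0],[0,0,0.0022,-1.15,0,0],[0,0,0.0022,-1.15,0,0]]}}

```text
time: 15.3
ee_pos: [467.9, -177.1, 54.8]
eef_rot: [0.095, -3.138, -0.029]
force: [-4.8, 13.9, 15.6]
grip_width: 22.5
grasp_force: 83.4
```

Run:
```python
from h import *
toe_now(J)
```

```text
t 15.3 toe [-95.4  -3.4] 39.5 tilt -0.018 yaw 0.005 F [-14.1  -4.   15.6] T [ 0.55  0.75 -0.16] grip 22.5
```

>>> {"api": "step_arm", "payload": {"deltas": [[0,0.001,0,0.5,0,0],[0,0.002,0,0.9,0,0],[0,0.003,0,1.15,0,0],[0,0.003,0,1.15,0,0],[0,0.003,0,1.15,0,0]]}}

```text
time: 15.8
ee_pos: [468.5, -176.6, 54.5]
eef_rot: [0.096, -3.139, 0.008]
force: [-4.3, 2.4, 9.5]
grip_width: 22.8
grasp_force: 82.8
```

Run:
```python
from h import *
toe_now(J);delta([0,0,0],Rt(J[2],0))
```

```text
t 15.8 toe [-95.5  -2.9] 37.1 tilt 0.005 yaw 0.006 F [-2.6 -4.2  9.5] T [1.05 0.95 0.19] grip 22.8
delta [0.4568, 0.2053, 0.0539, -0.29, -0.05, 0.32]
```

Seated and level with a light press. Release and withdraw.

>>> {"api": "step_arm", "payload": {"deltas": [[0,0,-0.001,0,0,0],[0,0,-0.001,0,0,0],[0,0,-0.001,0,0,0],[0,0,-0.001,0,0,0],[0,0,-0.001,0,0,0],[0,0,-0.001,0,0,0]], "jaw": 0.4}}

```text
time: 16.4
ee_pos: [472.5, -178.7, 54.6]
eef_rot: [-0.093, 3.131, -0.016]
force: [0.8, -0.7, -0.9]
grip_width: 51.2
grasp_force: 0.0
```

>>> {"api": "step_arm", "payload": {"deltas": [[0,0,-0.01,0,0,0],[0,0,-0.03,0,0,0],[0,0,-0.06,0,0,0],[0,0,-0.1,0,0,0],[0,0.04,-0.14,0,0,0],[0,0.08,-0.17,0,0,0],[0,0.13,-0.17,0,0,0],[0,0.17,-0.17,0,0,0],[0,0.2,-0.17,0,0,0],[0,0.2,-0.17,0,0,0]]}}

```text
time: 17.4
ee_pos: [457.6, 26.1, 223.3]
eef_rot: [-0.1, 3.131, -0.014]
force: [-0.5, -0.5, 0.5]
grip_width: 51.2
grasp_force: 0.0
```

Run:
```python
from h import *
s=arm.get_state();print(s["time"],s["ee_pos"],s["force"])
d=arm.grab_frame("side")[:,:,::-1].copy();t=arm.grab_frame("top")[:,:,::-1].copy()
c=lambda im,x,y,w,h,W,H:cv2.resize(im[y:y+h,x:x+w],(W,H),interpolation=cv2.INTER_CUBIC)
cv2.imwrite("pics/c8.png",np.hstack([c(d,245,230,100,120,400,480),c(t,335,215,100,80,400,320) if 0 else np.vstack([c(t,335,210,106,85,400,320),np.zeros((160,400,3),np.uint8)])]))
```

```text
17.4 [457.57479526  26.1091228  223.29954152] [-0.46931966 -0.48726185  0.51612875]
```

View pics/c8.png

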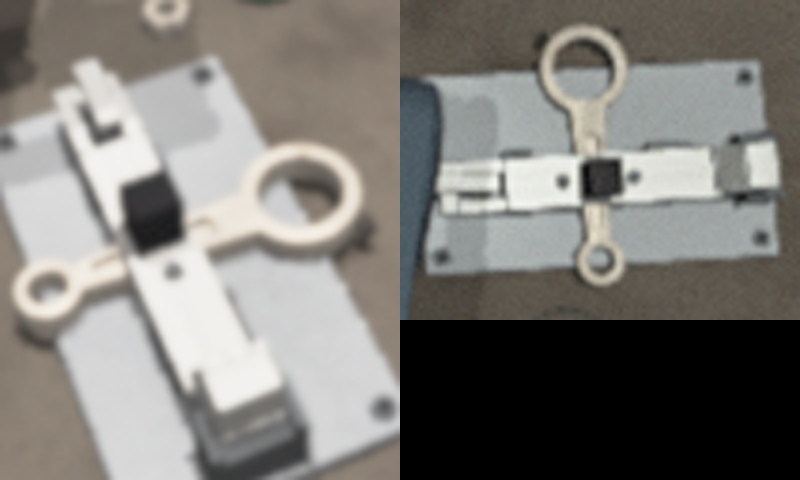

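The strap lies flat in the jig with the head through the eye (side crop (95,85)) and the catch over its end (top crop (730,165)). I check numerically that the catch is back at its rest position.

Run:
```python
from h import *
a=cv2.imread("pics/top0.png",0);t=cv2.cvtColor(arm.grab_frame("top"),cv2.COLOR_RGB2GRAY)
for r in(252,256):
    for im in(a,t):print(im[r-1:r+2,410:442].mean(0).astype(int))
# shift of the white catch top in the side view
sa=cv2.imread("pics/side0.png",0);sb=cv2.cvtColor(arm.grab_frame("side"),cv2.COLOR_RGB2GRAY)
for x,y,w,h in((302,325,24,20),(330,345,30,20)):
    p=cv2.phaseCorrelate(np.float32(sa[y:y+h,x:x+w]),np.float32(sb[y:y+h,x:x+w]));print(p)
print(proj("side",W(J,[(78,0,60),(88,0,60)])),proj("top",W(J,[(78,0,39),(92,0,67)])))
```

```text
[ 94  96 119 139 111  80  70  86 137 137 124 122 124 125 123 129 163 191
 215 218 218 214 212 204 185 126  82  79  80  76  80  80]
[221 222 219 220 220 223 213 171 153 139 126 125 126 128 126 133 168 197
 219 223 221 219 215 209 189 130  87  79  81  82  81  81]
[ 93  97 116 144 129  97  74  66  92 119 123 123 123 125 124 125 138 157
 207 222 219 215 214 210 200 142  88  80  81  81  80  81]
[218 217 217 217 217 216 221 209 154 121 125 128 124 127 128 130 141 162
 213 225 221 219 217 214 204 145  90  81  82  83  84  83]
((0.053050609633183754, -0.08945647508937427), 1.0010486269990604)
((-0.15544751849021665, 0.10803546607116132), 1.0213623666763305)
[[299.95982792 313.88975765]
 [302.18112559 318.57376276]] [[418.12446008 254.59200083]
 [426.58423655 253.78157404]]
```

The catch edges sit at the same pixels as at the start (shift under 0.1 px), so it is out over the strap.

```bash
python3 -c "
from station import arm
print(arm.close_job())"
```

```text
the job is handed in; nothing more can be done
None
```

The strap is fitted: its toe went under the stud head, and I held it against the neck at about 10 N for over a second. It now lies flat with the catch out over its end, and the gripper has let go; I handed the job in at about 17.5 s, but no verdict came back.

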